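Hold the glass cell in the light path of the meter

ROBOT

A 6-joint arm with a two-finger parallel gripper is mounted at the origin on a cart in front of the work surface, level with it; the furniture and walls round the work are solid. World frame = base frame: x ahead of the robot, y to its left, z up, the work surface at z = 0. Lengths are in m, angles in degrees, forces in N, time in s.
With the tool pointing down it reaches from about 0.375 to 0.9 m from the base axis. Payload 3.1 kg.
Tool frame: the origin (TCP) lies on the centre line of the jaws, within the pads' length; the fingertips stand 14 mm ahead of it and the grasp point (between the pads) lies 5 mm behind it (bot.tips_ahead is the distance from the TCP to the fingertips, in m); z points along the fingers, y is the line along which they close (so a half turn about z gives the same grasp; the last joint's range is limited). The gripper opens to 87 mm and grips with 3 to 60 N. Pads are 19 mm wide; open, the fingers measure 117 mm over their backs; the gripper's body (75 mm by 190 mm) begins 51 mm behind the grasp point.
Start: joints at [58.184, 30.224, 82.088, -0, 67.689, -10.227], TCP at [0.23, 0.581, 0.237] pointing down, gripper open.
Joint ranges: [-176.69, 176.69], [-43.24, 126.21], [12.49, 139.97], [-82, 262], [0, 151.66], [-163.58, 163.58]. Speed limits (degrees/s): [159.86, 159.86, 180, 180, 180, 180].

INTERFACE

Orientations are given as a 3x3 rotation matrix whose columns are the frame's x, y, z axes.
In Python, from rig import bot gives the robot as it stands.
- The arm moves only by the tool play_rows, never from a script. Its argument "moves" is a list that holds one entry, the list of rows, each a list of 6 numbers: the shift along the tool's x, y, z in mm, then the turn, a rotation vector about the tool's x, y, z in rad. A call has 1 to 5 rows; each row shifts and turns the commanded pose from where the row before left it, along the tool's axes as they then stand; what a row does not reach is not made up. A row lasts 1/10 s, in which the tool goes at most 50 mm and 8.59 degrees, less where a joint would pass 70% of its speed; a pose out of reach is approached as far as the arm can. A call with a gripper value outside its range is refused whole. "fingers" is the opening, from -1 (shut) to 1 (fully open), set as the call begins (left out, the last holds). The fingers move at their own pace and stop on an object; the grip force is fixed at half the most. Time passes only in rows, so rows that do not move let the fingers close. It gives the time, the measured TCP pose, the force, the opening and the grip force at its end, in the units of the state.
- bot.read_state(): the state, without advancing time (a new reading comes with each control period).
- bot.capture(name): name is "side" or "top" or "wrist"; returns a dict with "image" (420x560x3 uint8, blue, green, red), "fx", "fy", "cx", "cy" (pixels), "R" (3x3) and "t" (3): a world point X has camera coordinates R X + t. Camera axes: x right, y down, z forward; pixel columns grow to the right and rows downward; lengths in m; the calibration is good to about 2 mm. A picture is of the moment at which its call begins. There is no depth.
- bot.hand_in(): hands the job in; it is judged then, once.
Trained networks look in a picture, given as the dict that the camera call returned (one of the last four; its "shot" number tells which), for a name from the list of things; names that differ only in an ending like _2 or _b are one class to them, and where a whole thing is asked for, a point or a joint stands for the part that bears it (a point fixed in the world has none). Each returns a list of dicts, best first, with "confidence" (0 to 1); they miss things now and then, are a little off and sometimes report something else, mostly with a low value. They report only what shows in the picture. A call takes as long as a camera call.
- bot.search_frame(picture, query): "centre" ([column, row] in pixels, amid what is visible of it).
- bot.silhouettes(picture, query): "pixels" (420x560 bool, what is visible of it) and "centre" ([column, row] in pixels, amid what is visible of it).
- bot.pinpoint(picture, query): "centre" ([column, row] in pixels: a listed point, or the origin of a listed thing).
The state is a dict: "time_s": time; "joint_positions": joint angles; "qvel": joint speeds; "tau": joint torques, N m; "position": TCP position; "tcp_rot": TCP orientation; "force": force on the tool from outside, world axes, zero at the start; "moment": the same for the moment, N m; "opening": opening from 0.0 (shut) to 1.0 (fully open); "grasp_force": force on a finger pad.
Only numpy, scipy, OpenCV 4.12 (cv2) and the standard library are available. Lean on these libraries where they do the work, as an engineer would, in place of code of your own. Each camera call takes 0.05 s, during which the arm holds its last target. There are 200 camera calls.

TASK

Grip the taller of the two glass cells by its frosted faces only, never touching its clear glass, draw it along its slot and out of the open end of the rack, and leave the shorter cell where it is. Then lower it into the gap of the light meter, without touching the meter, and hold it upright and still in the air, its clear faces square to the beam, its middle on the beam and about midway between lamp and receiver. Finish while still holding it there: do not put it down or let go.

Things in the scene. Friction and masses are not known exactly. Their poses are not given: they have to be found in the camera images.
- tall_cell_mid (a point): Centre, half-way up, of the taller glass cell (the one to take), axes as tall_cell; also the centre of its clear windows, so this point goes on the beam. The cell stands upright and weighs about 0.2 kg. Grip the frosted faces near the top (20 to 40 mm above this point), so that the fingers clear rack and meter.
- tall_cell: Taller cell: glass block 96 mm tall with aluminium cap and foot. Origin: centre of its underside; z up. Faces on its +x and -x (24 mm apart) are clear glass; faces on +y and -y (40 mm apart, each 22 mm wide) are matt, frosted: grip those only. The foot is a plate 34 mm (x) by 56 mm (y), 6 mm thick.
- tall_cell_glass: The two clear windows of the taller cell (on its +x and -x faces, each 30 mm wide, 72 mm tall), fixed to it, origin and axes as tall_cell: fingers must never touch them.
- short_cell_mid (a point): Centre, half-way up, of the other glass cell, alike but 72 mm tall, in the other slot; leave it alone.
- rack: Fixed aluminium rack, 100 mm (x) by 190 mm (y); origin: centre of its underside, on the work surface; z up. Two T-slots along x at y = +55 and -55 mm, a cell in each (either way round), shut at +x, open at -x (robot's side). Feet stand 22 mm up under lips (31 to 35 mm up, 45 mm apart; play 3 mm up and sideways): a cell cannot be lifted until its middle has passed x = -67 mm.
- meter: Fixed light meter: base 84 mm (x) by 210 mm (y), its top 24 mm above the work surface, with a finned lamp housing (+y) and a black receiver housing (-y), tops 113 mm up. Their barrels (34 mm across) face each other along y with a free gap of 68 mm, open above and at both x sides. Origin: centre of its underside, on the work surface; z up.
- beam_mid (a point): Middle of the light path: on the common axis of the two barrels, half-way between their ends, 90 mm above the work surface; axes as meter, so the beam runs along y. The beam is 18 mm across.

How it is judged (in metres and radians):
On the way:
1. the taller cell has been drawn out of the open end of its slot (x of tall_cell_mid in the frame of rack below -0.068 m and angle between tall_cell's own z axis and vertical below 0.35 rad), for 0.1 s.
At the end, for the whole second after the job is handed in: The taller cell is held by the fingers, still, upright within 0.12 rad, touching neither meter nor rack; its middle is off the beam by under 6 mm sideways, 12 mm in height, and under 16 mm from midway along it; clear faces square within 0.14 rad; shorter cell moved under 15 mm (x of tall_cell_mid in the frame of beam_mid between -0.006 and 0.006 m and y of tall_cell_mid in the frame of beam_mid between -0.016 and 0.016 m and z of tall_cell_mid in the frame of beam_mid between -0.012 and 0.012 m and angle between the x axis of tall_cell and the y axis of beam_mid, either way round below 0.14 rad and angle between tall_cell's own z axis and vertical below 0.12 rad and contact force between the fingers and tall_cell above 1 N and contact force between tall_cell and meter below 0.2 N and contact force between tall_cell and rack below 0.2 N and linear speed of tall_cell below 0.02 m/s and distance of short_cell_mid from where it was at the start of the episode below 0.015 m); the arm keeps its last pose, push and grip.
It fails at once if the fingers touch the clear glass of the taller cell (contact force between the fingers and tall_cell_glass above 0.5 N).
It fails at once if the taller cell is knocked against the meter (contact force between tall_cell and meter above 1.5 N).
It fails at once if the robot knocks the meter (contact force between the arm and meter above 2 N).
It fails at once if the shorter cell is moved (distance of short_cell_mid from where it was at the start of the episode above 0.015 m).
It also fails if it takes over 42 s, if anything falls off the work surface, if the arm or the gripper's body presses on something with over 40 N, if the wrist force passes 120 N, or if a joint passes its speed limit or range.

## Working session

There is one attempt and no reset: what is moved stays moved. The work goes in short steps, Python scripts to look and compute and a tool call to move; the robot and the scene stay as the last step left them, time stands still between calls to the robot, and variables do not carry over. Pictures are saved under pics/ and viewed, at most 10 in all, crops included, and the job is handed in when it is done.

Besides the shell and the picture viewer there is one more tool, called after "Emit:" as name(argument=value, ...) on one line, values as JSON. play_rows: Moves the arm, as the interface text tells. Its arguments: {"type":"object","properties":{"moves":{"type":"array","items":{"type":"array","items":{"type":"array","items":{"type":"number"}}}},"fingers":{"type":"number"}},"required":["moves"]}

```bash
mkdir -p pics; ls; cat > h.py <<'E'
import numpy as np, cv2
from rig import bot
def ray(p,c):
    d=np.array([(c[0]-p['cx'])/p['fx'],(c[1]-p['cy'])/p['fy'],1.]); R=np.array(p['R']);t=np.array(p['t'])
    return -R.T@t, R.T@d
def at_z(p,c,z):
    o,d=ray(p,c); return o+d*(z-o[2])/d[2]
def tri(l):
    A=np.zeros((3,3));b=np.zeros(3)
    for p,c in l:
        o,d=ray(p,c);d=d/np.linalg.norm(d);M=np.eye(3)-np.outer(d,d);A+=M;b+=M@o
    return np.linalg.solve(A,b)
def proj(p,X):
    c=np.array(p['R'])@np.array(X)+np.array(p['t']); return c[:2]/c[2]*[p['fx'],p['fy']]+[p['cx'],p['cy']]
E
python3 - <<'E'
from h import *
np.set_printoptions(precision=4,suppress=True)
P={}
for n in ['side','top','wrist']:
    p=P[n]=bot.capture(n); 
    print(n,-np.array(p['R']).T@np.array(p['t']),p['fx'])
cv2.imwrite('pics/a.png',cv2.resize(np.hstack([P['side']['image'],P['top']['image']]),(800,300)))
cv2.imwrite('pics/top0.png',P['top']['image']);cv2.imwrite('pics/side0.png',P['side']['image'])
for q in ['tall_cell_mid','tall_cell','short_cell_mid','rack','meter','beam_mid']:
    for n in P:
        for r in bot.pinpoint(P[n],q)[:2]: print(q,n,np.round(r['centre'],1),round(r['confidence'],2), at_z(P[n],r['centre'],{'tall_cell_mid':.07,'tall_cell':.022,'short_cell_mid':.058,'rack':0,'meter':0,'beam_mid':.09}[q]))
s=bot.read_state();print(s['tcp_rot'],s['position'],s['time_s'],s['opening'])
E
```

```text
pics
side [ 0.2188 -0.5833  0.693 ] 431.67315259716673
top [0.4789 0.1512 1.0109] 393.7149310422541
wrist [0.1675 0.6055 0.3854] 350.2987035866629
tall_cell_mid side [269.3 188.2] 0.77 [0.5808 0.2781 0.07  ]
tall_cell_mid top [234.7 192.4] 0.77 [0.5826 0.2657 0.07  ]
tall_cell side [270.7 205.7] 0.92 [0.58   0.2662 0.022 ]
tall_cell top [232.4 194. ] 0.82 [0.5837 0.2772 0.022 ]
short_cell_mid side [243.6 176.4] 0.68 [0.545  0.3755 0.058 ]
short_cell_mid top [191.9 212. ] 0.79 [0.5329 0.3693 0.058 ]
rack top [216.2 205.3] 0.86 [0.5555 0.3207 0.    ]
meter side [338.7 286.7] 0.83 [ 0.6119 -0.0397  0.    ]
meter top [237.  191.7] 0.68 [0.5924 0.2684 0.    ]
meter top [358.2 185.8] 0.62 [ 0.6171 -0.0441  0.    ]
beam_mid side [341.4 254.9] 0.56 [ 0.611 -0.035  0.09 ]
beam_mid top [364.3 183.7] 0.93 [ 0.6102 -0.041   0.09  ]
[[-0.9298  0.368  -0.    ]
 [ 0.368   0.9298  0.    ]
 [ 0.      0.     -1.    ]] [0.2299 0.5811 0.2366] 1.05 1.002648448086417
```

View pics/top0.png

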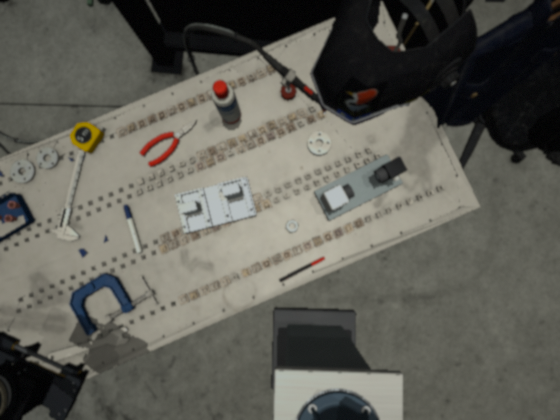

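View pics/side0.png

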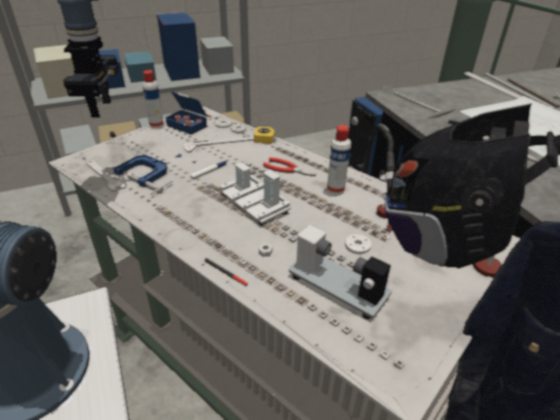

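The top view shows the rack at about (216,205) with its two cells near (192,210) and (235,190), and the meter at about (358,186). In the side view the tall cell is at (270,190). Next I measure the yaw of the rack and the meter.

```bash
python3 - <<'E'
from h import *
np.set_printoptions(precision=4,suppress=True)
p=bot.capture('top')
im=p['image'].copy()
for q,z in [('rack',.035),('meter',.024),('tall_cell',.118),('short_cell_mid',.094)]:
    for r in bot.silhouettes(p,q)[:1]:
        m=r['pixels'].astype(np.uint8)
        ys,xs=np.nonzero(m); W=np.array([at_z(p,(x,y),z)[:2] for x,y in zip(xs,ys)],np.float32)
        print(q,r['confidence'],cv2.minAreaRect(W*1000))
        im[m>0]=im[m>0]//2+np.array([0,0,120],np.uint8)
        im2=im
cv2.imwrite('pics/b.png',cv2.resize(im2[150:250,160:420],(780,300),interpolation=cv2.INTER_CUBIC))
R=bot.read_state()['tcp_rot'];w=bot.capture('wrist')
print(w['R']@np.array(R)) ; print(np.array(R).T@(-np.array(w['R']).T@np.array(w['t'])-bot.read_state()['position']))
E
```

```text
rack 0.61 ((555.9973754882812, 317.0548095703125), (102.82793426513672, 188.3489227294922), 16.722604751586914)
meter 0.63 ((619.2901611328125, -49.746612548828125), (87.8854751586914, 237.30833435058594), 28.2377872467041)
tall_cell 0.63 ((578.8517456054688, 264.32708740234375), (38.61378479003906, 47.0758056640625), 16.139421463012695)
short_cell_mid 0.5 ((539.3231201171875, 364.62677001953125), (36.5190544128418, 52.709407806396484), 13.972631454467773)
[[ 0.0021  1.      0.0006]
 [-0.9694  0.0021 -0.2456]
 [-0.2456 -0.      0.9694]]
[ 0.067  -0.     -0.1496]
```

View pics/b.png

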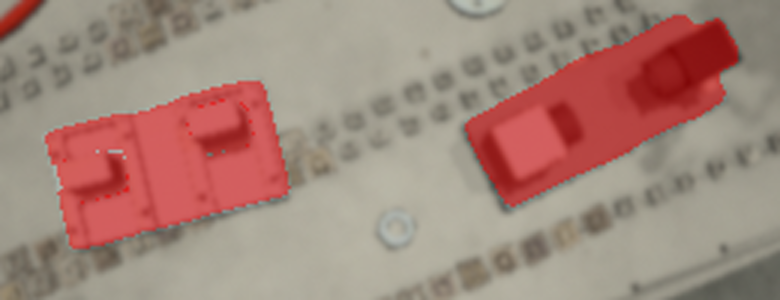

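Emit:
play_rows(moves=[[[-43.5, -16.2, 0, 0, 0, 0], [-43.5, -16.2, 0, 0, 0, 0], [-43.5, -16.2, 0, 0, 0, 0], [-43.5, -16.2, 0, 0, 0, 0], [-43.5, -16.2, 0, 0, 0, 0]]], fingers=1)

```text
time_s: 1.85
position: [0.4036, 0.4246, 0.2367]
tcp_rot: [[-0.93, 0.368, 0.0], [0.368, 0.93, 0.0], [-0.0, 0.0, -1.0]]
force: [0.3, 0.6, 0.4]
opening: 1.003
grasp_force: 0.0
```

Emit:
play_rows(moves=[[[-43.5, -16.2, 0, 0, 0, 0], [-43.5, -16.2, 0, 0, 0, 0], [-43.5, -16.2, 0, 0, 0, 0], [-43.5, -16.2, 0, 0, 0, 0], [-43.5, -16.2, 0, 0, 0, 0]]])

```text
time_s: 2.35
position: [0.5761, 0.269, 0.2367]
tcp_rot: [[-0.93, 0.368, 0.0], [0.368, 0.93, 0.0], [-0.0, 0.0, -1.0]]
force: [-0.1, 1.0, 0.1]
opening: 1.0
grasp_force: 0.0
```

Emit:
play_rows(moves=[[[0, 0, 0, 0, 0, -0.128], [0, 0, 0, 0, 0, -0.128], [0, 0, 0, 0, 0, -0.128], [0, 0, 0, 0, 0, -0.128], [0, 0, 0, 0, 0, -0.128]]])

```text
time_s: 2.85
position: [0.5749, 0.2703, 0.2365]
tcp_rot: [[-0.964, -0.265, -0.0], [-0.265, 0.964, 0.0], [0.0, 0.0, -1.0]]
force: [-0.1, -0.0, -0.6]
opening: 1.002
grasp_force: 0.0
```

Emit:
play_rows(moves=[[[0, 0, 0, 0, 0, 0], [0, 0, 0, 0, 0, 0]]])

```text
time_s: 3.05
position: [0.5748, 0.2705, 0.2366]
tcp_rot: [[-0.966, -0.258, 0.0], [-0.258, 0.966, 0.0], [-0.0, 0.0, -1.0]]
force: [0.2, 0.2, -0.3]
opening: 1.005
grasp_force: 0.0
```

```bash
python3 - <<'E'
from h import *
np.set_printoptions(precision=4,suppress=True)
s=bot.read_state();print(s['time_s'],s['position'],s['tcp_rot'],s['joint_positions'],s['force'])
P={n:bot.capture(n) for n in ['wrist','side','top']}
cv2.imwrite('pics/w1.png',P['wrist']['image'])
Z={'tall_cell_mid':.07,'tall_cell':.022,'short_cell_mid':.058,'rack':0,'beam_mid':.09}
for q in Z:
    L=[]
    for n in P:
        for r in bot.pinpoint(P[n],q)[:1]:
            L.append((P[n],r['centre'])); print(q,n,np.round(r['centre'],1),round(r['confidence'],2), at_z(P[n],r['centre'],Z[q]))
    if len(L)>1: print('  tri',tri(L))
E
```

```text
3.05 [0.5748 0.2705 0.2366] [[-0.9663 -0.2575  0.    ]
 [-0.2575  0.9663  0.    ]
 [-0.      0.     -1.    ]] [ 15.1343  31.0295  80.5284   0.0017  68.44   -89.7909] [ 0.1973  0.1975 -0.2892]
tall_cell_mid wrist [271.1 198.9] 0.8 [0.5823 0.2701 0.07  ]
tall_cell_mid side [272.3 189.2] 0.9 [0.5862 0.2708 0.07  ]
  tri [0.5838 0.2696 0.0709]
tall_cell wrist [273.9 191.8] 0.72 [0.585  0.2735 0.022 ]
tall_cell side [270.2 201.6] 0.67 [0.586  0.2839 0.022 ]
  tri [0.5824 0.2732 0.0302]
short_cell_mid wrist [388.2 183.1] 0.94 [0.5412 0.3743 0.058 ]
short_cell_mid side [244.6 176.1] 0.67 [0.5481 0.3759 0.058 ]
short_cell_mid top [189.  210.2] 0.59 [0.5371 0.3766 0.058 ]
  tri [0.5415 0.3737 0.0607]
rack side [251.2 199. ] 0.88 [0.554  0.3441 0.    ]
rack top [215.8 202.8] 0.55 [0.5619 0.322  0.    ]
  tri [0.5537 0.3218 0.0151]
beam_mid side [341.8 254.7] 0.69 [ 0.612  -0.0348  0.09  ]
beam_mid top [361.9 185.5] 0.76 [ 0.6058 -0.0354  0.09  ]
  tri [ 0.6079 -0.0362  0.0922]
```

View pics/w1.png

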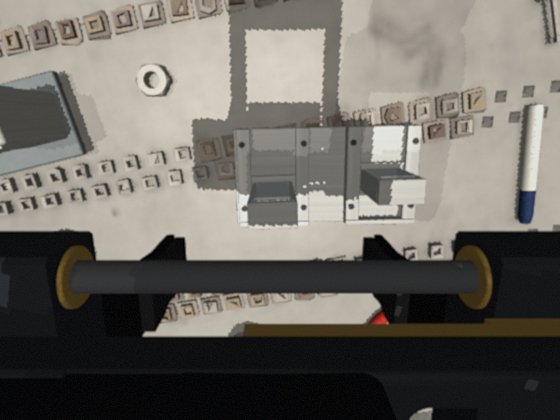

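The wrist view shows the rack spanning columns 238–420 and rows 125–225. The tall cell is at about (272,203), the short one at about (392,187), and the open end is towards the top of the picture. Next I fit the rack edges and cell outline from a zoomed crop.

```bash
python3 - <<'E'
from h import *
np.set_printoptions(precision=4,suppress=True)
p=bot.capture('wrist')
cv2.imwrite('pics/w2.png',cv2.resize(p['image'][115:235,225:435],(800,457),interpolation=cv2.INTER_CUBIC))
for q,z in [('rack',.035),('tall_cell',.118),('short_cell_mid',.094)]:
    for r in bot.silhouettes(p,q)[:1]:
        ys,xs=np.nonzero(r['pixels']); W=np.array([at_z(p,(x,y),z)[:2] for x,y in zip(xs,ys)],np.float32)
        print(q,r['confidence'],cv2.minAreaRect(W*1000))
E
```

```text
rack 0.67 ((554.1940307617188, 319.70013427734375), (100.60687255859375, 184.78746032714844), 16.02820587158203)
tall_cell 0.97 ((573.3609008789062, 269.5922546386719), (42.969146728515625, 40.06492614746094), 15.206717491149902)
short_cell_mid 0.94 ((537.1937255859375, 364.5215759277344), (37.00336456298828, 57.899803161621094), 15.200915336608887)
```

View pics/w2.png

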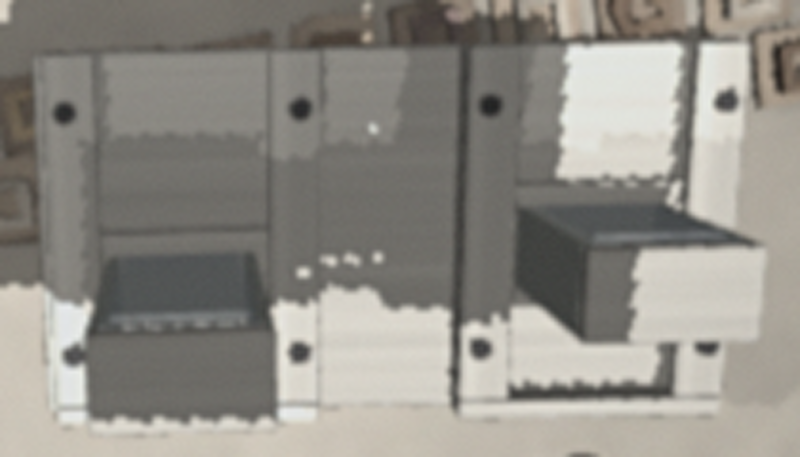

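The crop shows the tall cell's cap at rows 328–420 and columns 88–275, and the corner screws at (64,112), (725,99), (73,355) and (708,348).

```bash
python3 - <<'E'
from h import *
np.set_printoptions(precision=4,suppress=True)
p=bot.capture('wrist')
f=lambda u,v,z: at_z(p,(225+(u+.5)/800*210-.5,115+(v+.5)/457*120-.5),z)[:2]
a=lambda d:np.degrees(np.arctan2(d[1],d[0]))
S=[f(u,v,.035) for u,v in [(64,112),(725,99),(73,355),(708,348)]]
print('screws',S,np.mean(S,0)); print(a(S[1]-S[0])-90,a(S[3]-S[2])-90,a(S[0]-S[2])-180,a(S[1]-S[3])-180)
E1=[f(u,v,.035) for u,v in [(35,58),(748,42),(58,420),(718,412)]]
print('corners',E1,np.mean(E1,0)); print(a(E1[1]-E1[0])-90,a(E1[3]-E1[2])-90,a(E1[0]-E1[2])-180,a(E1[1]-E1[3])-180)
C=[f(u,v,.118) for u,v in [(89,332),(272,329),(88,421),(275,416)]]
print('cap',C,np.mean(C,0)); print(a(C[1]-C[0])-90,a(C[3]-C[2])-90,a(C[0]-C[2])-180,a(C[1]-C[3])-180)
print(np.linalg.norm(C[0]-C[1]),np.linalg.norm(C[2]-C[3]),np.linalg.norm(C[0]-C[2]))
E
```

```text
screws [array([0.5441, 0.229 ]), array([0.4959, 0.3937]), array([0.6069, 0.2471]), array([0.5597, 0.4131])] [0.5517 0.3207]
16.313225786070987 15.858771557552444 -343.95104936488315 -343.1069229242968
corners [array([0.5327, 0.2185]), array([0.4808, 0.3942]), array([0.6259, 0.2476]), array([0.5761, 0.4222])] [0.5539 0.3206]
16.456352920589126 15.934292662627925 -342.6847547725826 -343.65728804998946
cap [array([0.5784, 0.2506]), array([0.5678, 0.2869]), array([0.5971, 0.2551]), array([0.5857, 0.2927])] [0.5823 0.2713]
16.17186455882448 16.81028488777467 -346.46010866907045 -341.990138614477
0.037844904800854395 0.03933679640247718 0.01928159181618971
```

Emit:
play_rows(moves=[[[-7.3, -1.6, 0, 0, 0, -0.022], [0, 0, 22, 0, 0, 0], [0, 0, 43, 0, 0, 0], [0, 0, 22, 0, 0, 0], [0, 0, 0, 0, 0, 0]]])

```text
time_s: 4.7
position: [0.5802, 0.27, 0.1457]
tcp_rot: [[-0.959, -0.282, -0.008], [-0.282, 0.959, -0.002], [0.008, 0.0, -1.0]]
force: [-0.7, -0.9, -0.2]
opening: 0.999
grasp_force: 0.0
```

```bash
python3 - <<'E'
from h import *
np.set_printoptions(precision=4,suppress=True)
s=bot.read_state();print(s['position'],s['tcp_rot'][0],s['force'])
p=bot.capture('wrist');
for q,z in [('tall_cell_mid',.07),('tall_cell',.022)]:
  for r in bot.pinpoint(p,q)[:1]: print(q,r['centre'],r['confidence'],at_z(p,r['centre'],z))
x0,y0=np.int32(proj(p,[.5823,.271,.118]))-[80,60]
x0=max(x0,0);y0=max(y0,0);print(x0,y0)
cv2.imwrite('pics/w3.png',cv2.resize(p['image'][y0:y0+120,x0:x0+160],(800,600),interpolation=cv2.INTER_CUBIC))
E
```

```text
[0.5802 0.27   0.1457] [-0.9595 -0.2818 -0.0077] [-0.6726 -0.9041 -0.1664]
tall_cell_mid [276.0, 225.3] 0.69 [0.583  0.2726 0.07  ]
tall_cell [274.2, 210.2] 0.83 [0.5852 0.272  0.022 ]
194 189
```

View pics/w3.png

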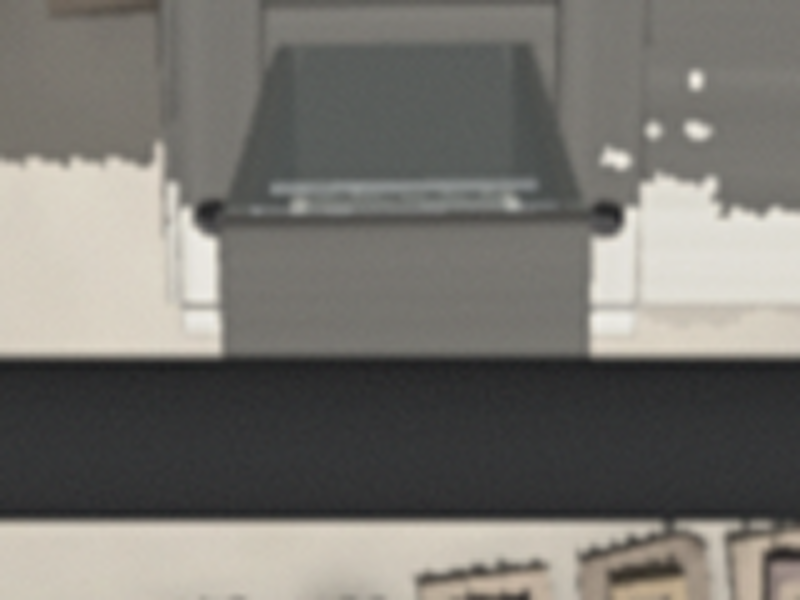

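The crop shows the cap's near edge level at row 212, columns 222–590, so the yaw matches. I compute the cap centre from this edge.

```bash
python3 - <<'E'
from h import *
np.set_printoptions(precision=4,suppress=True)
p=bot.capture('wrist'); s=bot.read_state(); print(s['position'],s['tcp_rot'])
L=at_z(p,(194+222/5,189+212/5),.118);R=at_z(p,(194+590/5,189+212/5),.118)
e=(L+R)/2; y=(R-L)/np.linalg.norm(R-L); x=np.array([y[1],-y[0],0])
print(np.linalg.norm(R-L),np.degrees(np.arctan2(-y[0],y[1])),e+.012*x)
T=e+.012*x; print('tool shift',np.array(s['tcp_rot']).T@(T-s['position'])*1000)
E
```

```text
[0.5839 0.2712 0.1513] [[-0.9595 -0.2816  0.0037]
 [-0.2816  0.9595  0.001 ]
 [-0.0038 -0.0001 -1.    ]]
0.04030121840509399 16.487487966844782 [0.5893 0.2738 0.118 ]
tool shift [-5.8128  0.9594 33.3611]
```

```bash
python3 - <<'E'
from h import *
np.set_printoptions(precision=4,suppress=True)
for i in range(3): p=bot.capture('wrist'); s=bot.read_state(); print(s['position'],s['tcp_rot'][0])
g=cv2.cvtColor(p['image'],cv2.COLOR_BGR2GRAY).astype(int)
print(g[215:262,262:290].mean(1).astype(int)); print(g[244:256,225:325].mean(0).astype(int))
for q in ['tall_cell_mid','tall_cell']:
  for r in bot.pinpoint(p,q)[:1]: print(q,r['centre'],r['confidence'],at_z(p,r['centre'],.07 if 'mid' in q else .022))
E
```

```text
[0.5838 0.2712 0.1515] [-0.9595 -0.2816  0.0039]
[0.5836 0.2712 0.1515] [-0.9595 -0.2816  0.0037]
[0.5833 0.2711 0.1513] [-0.9595 -0.2815  0.0032]
[123 141 125 100 101 105  90  81  94 109 115 116 116 117 118 118 117 117
 116 117 116 115 115 115 116 116 115 115 115 116 117 117 117 117 118 117
 115 113 113 114 114 114 115 115 100  64  37]
[210 210 210 210 209 204 207 211 212 212 213 214 213 186 137 112 114 115
 115 115 115 115 116 115 116 116 116 115 116 116 115 115 116 115 116 115
 116 115 116 116 115 116 116 116 116 115 116 115 116 116 116 116 116 116
 116 116 116 115 116 115 115 115 116 116 115 116 116 115 116 116 116 116
 116 116 115 116 115 116 116 116 116 116 116 114 112 139 196 216 216 214
 214 213 213 212 210 209 210 210 209 209]
tall_cell_mid [273.7, 216.3] 0.87 [0.5834 0.2712 0.07  ]
tall_cell [272.5, 201.4] 0.84 [0.5849 0.2706 0.022 ]
```

```bash
python3 - <<'E'
from h import *
np.set_printoptions(precision=4,suppress=True)
p=bot.capture('wrist'); s=bot.read_state()
L=at_z(p,(238.5,222.5),.118);R=at_z(p,(310.3,222.5),.118)
e=(L+R)/2; y=(R-L)/np.linalg.norm(R-L); x=np.array([y[1],-y[0],0])
T=e+.012*x; print(s['position'],np.linalg.norm(R-L),T,'shift',np.array(s['tcp_rot']).T@(T-s['position'])*1000)
E
```

```text
[0.5827 0.271  0.1505] 0.03905821884295778 [0.5837 0.2718 0.118 ] shift [-1.1746  0.5342 32.5199]
```

Emit:
play_rows(moves=[[[-1, 0.5, 8, 0, 0, 0], [0, 0, 14, 0, 0, 0], [0, 0, 16, 0, 0, 0], [0, 0, 10, 0, 0, 0], [0, 0, 5.5, 0, 0, 0]]])

```text
time_s: 5.7
position: [0.582, 0.2712, 0.0939]
tcp_rot: [[-0.96, -0.281, -0.003], [-0.281, 0.96, -0.001], [0.003, 0.0, -1.0]]
force: [0.6, -1.1, 1.0]
opening: 0.997
grasp_force: 0.0
```

Emit:
play_rows(moves=[[[0, 0, 0, 0, 0, 0], [0, 0, 0, 0, 0, 0], [0, 0, 0, 0, 0, 0], [0, 0, 0, 0, 0, 0]]])

```text
time_s: 6.1
position: [0.5836, 0.2717, 0.0968]
tcp_rot: [[-0.96, -0.281, 0.001], [-0.281, 0.96, 0.0], [-0.001, -0.0, -1.0]]
force: [0.1, -0.6, 0.6]
opening: 0.999
grasp_force: 0.0
```

Emit:
play_rows(moves=[[[0, 0, 0, 0, 0, 0], [0, 0, 0, 0, 0, 0], [0, 0, 0, 0, 0, 0], [0, 0, 0, 0, 0, 0], [0, 0, 0, 0, 0, 0]]], fingers=-1)

```text
time_s: 6.6
position: [0.5831, 0.2716, 0.0961]
tcp_rot: [[-0.96, -0.281, -0.0], [-0.281, 0.96, -0.0], [0.0, -0.0, -1.0]]
force: [-0.2, -0.7, -0.3]
opening: 0.632
grasp_force: 0.0
```

Emit:
play_rows(moves=[[[0, 0, 0, 0, 0, 0], [0, 0, 0, 0, 0, 0], [0, 0, 0, 0, 0, 0]]])

```text
time_s: 6.9
position: [0.5831, 0.2715, 0.096]
tcp_rot: [[-0.96, -0.281, -0.0], [-0.281, 0.96, -0.0], [0.0, 0.0, -1.0]]
force: [-0.7, -0.2, -1.1]
opening: 0.457
grasp_force: 29.9
```

Emit:
play_rows(moves=[[[0, 0, -1.5, 0, 0, 0], [0, 0, 0, 0, 0, 0], [5, 0, 0, 0, 0, 0], [10, 0, 0, 0, 0, 0], [10, 0, 0, 0, 0, 0]]])

```text
time_s: 7.4
position: [0.5577, 0.2642, 0.0973]
tcp_rot: [[-0.96, -0.281, -0.001], [-0.281, 0.96, -0.0], [0.001, 0.0, -1.0]]
force: [-0.4, -0.6, -1.3]
opening: 0.46
grasp_force: 29.9
```

Emit:
play_rows(moves=[[[10, 0, 0, 0, 0, 0], [10, 0, 0, 0, 0, 0], [10, 0, 0, 0, 0, 0]]])

```text
time_s: 7.7
position: [0.5292, 0.2558, 0.0977]
tcp_rot: [[-0.96, -0.281, -0.0], [-0.281, 0.96, -0.0], [0.0, -0.0, -1.0]]
force: [1.1, 0.2, -1.9]
opening: 0.454
grasp_force: 29.9
```

Emit:
play_rows(moves=[[[10, 0, 0, 0, 0, 0], [10, 0, 0, 0, 0, 0], [10, 0, 0, 0, 0, 0], [10, 0, 0, 0, 0, 0], [8, 0, 0, 0, 0, 0]]])

```text
time_s: 8.2
position: [0.4832, 0.2423, 0.0976]
tcp_rot: [[-0.96, -0.281, -0.0], [-0.281, 0.96, -0.0], [0.0, -0.0, -1.0]]
force: [0.0, -0.1, -2.0]
opening: 0.454
grasp_force: 29.9
```

Emit:
play_rows(moves=[[[2, 0, 0, 0, 0, 0], [0, 0, 0, 0, 0, 0], [0, 0, 0, 0, 0, 0], [0, 0, 0, 0, 0, 0]]])

```text
time_s: 8.6
position: [0.483, 0.2422, 0.0976]
tcp_rot: [[-0.96, -0.281, 0.001], [-0.281, 0.96, 0.0], [-0.001, -0.0, -1.0]]
force: [-0.3, 1.1, -2.9]
opening: 0.456
grasp_force: 29.9
```

```bash
python3 - <<'E'
from h import *
np.set_printoptions(precision=4,suppress=True)
s=bot.read_state();print(s['time_s'],s['position'],s['force'],s['grasp_force'],s['opening'])
P={n:bot.capture(n) for n in ['wrist','side','top']}
cv2.imwrite('pics/c.png',np.hstack([P['side']['image'][100:400,180:480],P['wrist']['image'][60:360,120:420]]))
for q in ['tall_cell_mid','short_cell_mid']:
  L=[]
  for n in P:
    for r in bot.pinpoint(P[n],q)[:1]: L.append((P[n],r['centre']));print(q,n,np.round(r['centre'],1),round(r['confidence'],2),at_z(P[n],r['centre'],.071 if 'tall' in q else .058))
  if len(L)>1: print(tri(L))
E
```

```text
8.6 [0.483  0.2422 0.0976] [-0.3473  1.0768 -2.8584] 29.924393930707076 0.45629071142177724
tall_cell_mid wrist [271.3 245.1] 0.69 [0.4831 0.241  0.071 ]
tall_cell_mid side [238.8 201.3] 0.85 [0.4878 0.2516 0.071 ]
[0.4823 0.2402 0.0789]
short_cell_mid top [191.8 209.2] 0.75 [0.5398 0.3699 0.058 ]
```

View pics/c.png

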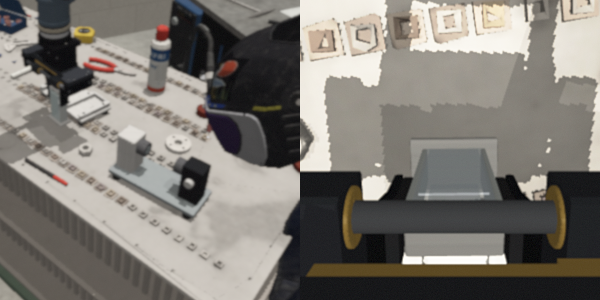

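The cell is clear of the rack and hangs upright in the fingers. Its bottom is in the open at wrist crop (455,250). A welding helmet stands near the meter, so I bound its location before carrying the cell over.

Emit:
play_rows(moves=[[[0, 0, -15, 0, 0, 0], [0, 0, -35, 0, 0, 0], [0, 0, -40, 0, 0, 0], [0, 0, -40, 0, 0, 0], [0, 0, -20, 0, 0, 0]]])

```text
time_s: 9.55
position: [0.4837, 0.2425, 0.2511]
tcp_rot: [[-0.96, -0.281, 0.006], [-0.281, 0.96, 0.002], [-0.006, -0.0, -1.0]]
force: [1.1, -0.2, -1.4]
opening: 0.455
grasp_force: 29.9
```

```bash
python3 - <<'E'
from h import *
np.set_printoptions(precision=3,suppress=True)
from scipy.spatial import ConvexHull
t=bot.capture('top');s=bot.capture('side')
T=np.float32([(310,75),(325,45),(340,10),(350,0),(460,0),(475,30),(470,70),(430,100),(355,122)])
S=np.float32([(385,180),(395,150),(440,118),(520,108),(535,140),(525,200),(490,245),(450,264),(400,235),(388,205)])
for z in [0,.05,.1,.15,.2,.25,.3,.35,.4,.45]:
    a=np.float32([at_z(t,c,z)[:2] for c in T]);b=np.float32([at_z(s,c,z)[:2] for c in S])
    A,I=cv2.intersectConvexConvex(cv2.convexHull(a),cv2.convexHull(b))
    if A>0: I=I[:,0]; print(z,'area %.4f'%A,'min',I.min(0),'max',I.max(0),'near', np.linalg.norm(I-[.61,-.037],axis=1).min())
st=bot.read_state();print(st['position'],st['tcp_rot'],st['force'])
E
```

```text
0 area 0.0272 min [ 0.851 -0.079] max [1.12  0.087] near 0.25058783371872
0.05 area 0.0390 min [ 0.8   -0.115] max [1.089 0.091] near 0.19412463184062556
0.1 area 0.0498 min [ 0.758 -0.151] max [1.058 0.094] near 0.14887703946315833
0.15 area 0.0545 min [ 0.74  -0.182] max [1.028 0.097] near 0.13338424665322812
0.2 area 0.0561 min [ 0.725 -0.204] max [0.996 0.1  ] near 0.1213558112111388
0.25 area 0.0527 min [ 0.715 -0.213] max [0.965 0.088] near 0.10987467450444058
0.3 area 0.0419 min [ 0.708 -0.197] max [0.934 0.065] near 0.0994973574583275
0.35 area 0.0241 min [ 0.708 -0.176] max [ 0.903 -0.011] near 0.10081904712045661
0.4 area 0.0053 min [ 0.718 -0.151] max [ 0.871 -0.095] near 0.1239523262997462
[0.484 0.243 0.251] [[-0.96  -0.282  0.008]
 [-0.282  0.96   0.002]
 [-0.008 -0.    -1.   ]] [ 0.236  0.553 -2.2  ]
```

Emit:
play_rows(moves=[[[0, 0, 0, 0, 0, 0.1], [0, 0, 0, 0, 0, 0.1385], [0, 0, 0, 0, 0, 0.1385], [0, 0, 0, 0, 0, 0.1385], [0, 0, 0, 0, 0, 0.1385]]])

```text
time_s: 10.15
position: [0.481, 0.2416, 0.2454]
tcp_rot: [[-0.931, 0.366, -0.004], [0.366, 0.931, -0.001], [0.003, -0.002, -1.0]]
force: [-0.3, -0.4, -2.3]
opening: 0.46
grasp_force: 29.9
```

Emit:
play_rows(moves=[[[0, 0, 0, 0, 0, 0.1385], [0, 0, 0, 0, 0, 0.1385], [0, 0, 0, 0, 0, 0.1385], [0, 0, 0, 0, 0, 0.1385], [0, 0, 0, 0, 0, 0.1385]]])

```text
time_s: 10.65
position: [0.481, 0.2416, 0.2453]
tcp_rot: [[-0.483, 0.876, -0.004], [0.876, 0.483, -0.001], [0.001, -0.004, -1.0]]
force: [-0.4, 0.4, -1.7]
opening: 0.46
grasp_force: 29.9
```

Emit:
play_rows(moves=[[[0, 0, 0, 0, 0, 0.0385], [-20, -7.5, 0, 0, 0, 0], [-40, -7.5, 0, 0, 0, 0], [-45, -7.5, 0, 0, 0, 0], [-45, -7.5, 0, 0, 0, 0]]])

```text
time_s: 11.15
position: [0.5226, 0.0936, 0.2455]
tcp_rot: [[-0.455, 0.891, -0.004], [0.891, 0.455, 0.0], [0.002, -0.003, -1.0]]
force: [0.7, -0.1, -2.2]
opening: 0.457
grasp_force: 29.9
```

Emit:
play_rows(moves=[[[-45, -7.5, 0, 0, 0, 0], [-45, -7.5, 0, 0, 0, 0], [-45, -7.5, 0, 0, 0, 0], [-45, -7.5, 0, 0, 0, 0], [-36, -7.5, 0, 0, 0, 0]]])

```text
time_s: 11.65
position: [0.5879, -0.1171, 0.2452]
tcp_rot: [[-0.453, 0.892, -0.003], [0.892, 0.453, 0.001], [0.002, -0.002, -1.0]]
force: [-0.7, 0.0, -1.8]
opening: 0.459
grasp_force: 29.9
```

Emit:
play_rows(moves=[[[-20, -7.5, 0, 0, 0, 0], [0, 0, 0, 0, 0, 0], [0, 0, 0, 0, 0, 0], [0, 0, 0, 0, 0, 0], [0, 0, 0, 0, 0, 0]]])

```text
time_s: 12.15
position: [0.5902, -0.1345, 0.2471]
tcp_rot: [[-0.455, 0.89, -0.001], [0.89, 0.455, 0.001], [0.001, -0.001, -1.0]]
force: [1.0, 0.3, -1.6]
opening: 0.457
grasp_force: 29.9
```

```bash
python3 - <<'E'
from h import *
np.set_printoptions(precision=4,suppress=True)
bot.capture('wrist');s=bot.read_state();print(s['time_s'],s['position'],s['tcp_rot'],s['force'],s['grasp_force'])
P={n:bot.capture(n) for n in ['wrist','side']}
cv2.imwrite('pics/w4.png',P['wrist']['image'])
for q in ['tall_cell_mid','beam_mid','meter']:
  L=[]
  for n in P:
    for r in bot.pinpoint(P[n],q)[:1]: L.append((P[n],r['centre']));print(q,n,np.round(r['centre'],1),round(r['confidence'],2),at_z(P[n],r['centre'],{'t':s['position'][2]-.026,'b':.09,'m':0}[q[0]]))
  if len(L)>1: print(tri(L))
E
```

```text
12.2 [ 0.5903 -0.1346  0.2473] [[-0.4552  0.8904 -0.0007]
 [ 0.8904  0.4552  0.0004]
 [ 0.0007 -0.0004 -1.    ]] [ 0.5092  0.3581 -2.3319] 29.92439699315444
tall_cell_mid wrist [274.4 248.4] 0.56 [ 0.5912 -0.1358  0.2213]
tall_cell_mid side [369.6 238.1] 0.87 [ 0.5912 -0.1365  0.2213]
[ 0.5914 -0.1361  0.2208]
beam_mid side [344.9 257.3] 0.83 [ 0.6139 -0.0441  0.09  ]
meter wrist [331.2 105.9] 0.75 [ 0.6101 -0.0367  0.    ]
meter side [339.4 286.9] 0.66 [ 0.6131 -0.0408  0.    ]
[ 0.6124 -0.0377 -0.0025]
```

View pics/w4.png

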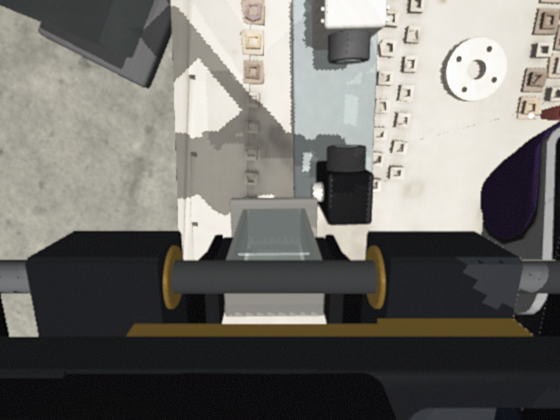

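The picture shows the lamp barrel at columns 328–372, ending at about row 62. The receiver barrel is at columns 327–366, starting at about row 146, and the base edges are near columns 293 and 377. I refine these numerically.

```bash
python3 - <<'E'
from h import *
np.set_printoptions(precision=4,suppress=True,linewidth=250)
p=bot.capture('wrist'); np.save('w5.npy',p['image'])
g=cv2.GaussianBlur(cv2.cvtColor(p['image'],cv2.COLOR_BGR2GRAY),(3,3),0).astype(int)
for r in (40,48,55,152,158,164): print(r,'cols320-382',g[r,320:382])
for c in (342,348,354): print(c,'rows 52-72',g[52:72,c],'rows 138-156',g[138:156,c])
b=p['image'][:,:,0].astype(int)-p['image'][:,:,2]
for r in (10,60,80,100,120,135,170): print(r,'L',g[r,286:302],'bl',b[r,286:302],'R',g[r,364:396],'bl',b[r,364:396])
E
```

```text
40 cols320-382 [ 87  86  86  86  86  85  82  73  58  49  52  58  63  67  72  75  78  81  84  87  88  90  91  93  95  98 101 105 108 109 110 110 110 110 109 107 105 104 103 100  98  96  94  92  90  89  86  81  79  99 146 188 207 210 210 207 199 195 194 181 170 186]
48 cols320-382 [ 99  99  99  98  99 100  97  83  64  52  55  62  67  70  74  76  79  83  87  90  93  95  98 100 103 105 105 105 110 115 115 114 113 111 110 108 107 105 103 101  98  97  95  94  92  89  84  76  77 108 157 188 194 196 201 202 187 154 116 108 151 205]
55 cols320-382 [110 109 109 109 109 109 105  90  67  55  57  64  69  72  76  80  82  84  86  88  91  93  94  93  92  90  89  89  88  87  87  85  85  84  84  82  79  79  78  77  76  76  77  77  78  77  74  70  80 117 163 187 192 191 191 195 205 213 203 183 174 173]
152 cols320-382 [105 105 106 105 104 100  86  64  47  43  44  46  47  49  51  52  52  52  53  53  54  54  55  56  58  58  58  58  58  58  58  58  58  58  60  63  64  64  62  60  59  58  56  55  63  96 143 177 190 192 193 192 197 209 219 222 221 219 218 218 219 219]
158 cols320-382 [ 90  87  85  84  84  8
[... 3183 characters left out ...]
   5   4   4   5   3   5   4] R [192 193 193 192 192 193 192 190 185 190 206 213 202 187 179 177 171 166 182 215 239 244 240 234 230 230 231 230 228 226 224 222] bl [  7   6   7   6   6   7   5   7   6  -5 -23 -23 -22 -20 -20 -19 -20 -20 -22 -23 -14 -12 -15 -16 -15 -15 -15 -15 -15 -16 -16 -18]
170 L [150 149 146 144 142 140 133 121 112 114 120 124 125 124 124 130] bl [-14 -12 -14 -13 -14 -14 -15  -9  -1   4   4   5   4   5   4   5] R [ 18  17  20  28  44  66  83  99 136 186 217 224 223 223 223 224 224 225 224 222 221 218 202 160 114 109 156 207 226 223 220 220] bl [ -1   3   2   0   0   1   4   2 -10 -21 -19 -18 -17 -18 -18 -16 -17 -15 -15 -17 -18 -19 -20 -16  -9 -10 -18 -25 -18 -19 -22 -22]
```

```bash
python3 - <<'E'
from h import *
np.set_printoptions(precision=4,suppress=True,linewidth=250)
p=bot.capture('wrist'); im=np.load('w5.npy'); s=bot.read_state(); print('diff',np.abs(p['image'].astype(int)-im).mean(),s['position'],s['time_s'])
a=lambda d:np.degrees(np.arctan2(d[1],d[0]))
Z=.024
Rr=np.array([at_z(p,c,Z)[:2] for c in [(376.2,60),(375.5,80),(374.6,100),(373.4,120),(372.8,135),(372,170)]])
Ll=np.array([at_z(p,c,Z)[:2] for c in [(292.7,60),(292.7,80),(293,100),(293.1,120),(293.7,135),(294.3,170)]])
for q in (Rr,Ll): print('edge angle-90',a(q[0]-q[-1])-90)
l0=at_z(p,((327.8+369.2)/2,51),.09)[:2]; r0=at_z(p,((326.9+365.2)/2,155),.09)[:2]
print('barrels',l0,r0,a(l0-r0)-90, 'width',np.linalg.norm(at_z(p,(327.8,51),.09)-at_z(p,(369.2,51),.09)),np.linalg.norm(at_z(p,(326.9,155),.09)-at_z(p,(365.2,155),.09)))
le=at_z(p,(349,62),.073)[:2]; re=at_z(p,(348,142.8),.073)[:2]; lt=at_z(p,(349,56),.107)[:2]; rt=at_z(p,(348,145.6),.107)[:2]
for th in (26.,27.,28.):
    t=np.radians(th); x=np.array([np.cos(t),np.sin(t)]);y=np.array([-x[1],x[0]])
    print(th,'ends y',le@y,lt@y,re@y,rt@y,'gap',le@y-re@y,lt@y-rt@y,'x: barrels',l0@x,r0@x,'base L,R',(Ll@x).mean(),(Rr@x).mean(),'mid',((Ll@x).mean()+(Rr@x).mean())/2)
    print('  beam mid', (l0@x+r0@x)/2*x+(le@y+re@y+lt@y+rt@y)/4*y, 'base-mid', ((Ll@x).mean()+(Rr@x).mean())/2*x+(le@y+re@y+lt@y+rt@y)/4*y)
E
```

```text
diff 1.5523795351473924 [ 0.5907 -0.136   0.2476] 12.7
edge angle-90 28.889860714529306
edge angle-90 28.764348107364412
barrels [ 0.5908 -0.0029] [ 0.6312 -0.0769] 28.663869972658915 width 0.033699089600382155 0.03344385775184373
26.0 ends y -0.26749989296917254 -0.26806930204983676 -0.3364514075182049 -0.3363762023252949 gap 0.06895151454903237 0.06830690027545816 x: barrels 0.5297048895256867 0.5336236980651792 base L,R 0.48984012696977647 0.5730006634835109 mid 0.5314203952266436
  beam mid [ 0.6103 -0.0385] base-mid [ 0.6101 -0.0386]
27.0 ends y -0.27678007079790634 -0.2772266545501276 -0.34579213298244504 -0.3455950332704147 gap 0.0690120621845387 0.06836837872028706 x: barrels 0.525058782523116 0.5275070329514948 base L,R 0.48436642287971104 0.5675423857363884 mid 0.5259544043080497
  beam mid [ 0.6103 -0.0385] base-mid [ 0.61   -0.0386]
28.0 ends y -0.28597593873584637 -0.28629956112588767 -0.35502752681321526 -0.3547085926205462 gap 0.06905158807736889 0.06840903149465855 x: barrels 0.5202527375290302 0.521229684085498 base L,R 0.47874517608507355 0.5619112290806639 mid 0.5203282025828687
  beam mid [ 0.6103 -0.0385] base-mid [ 0.6099 -0.0387]
```

```bash
python3 - <<'E'
from h import *
np.set_printoptions(precision=3,suppress=True)
t=bot.capture('top');s=bot.capture('side');w=bot.capture('wrist');c0=bot.read_state()
T=np.float32([(310,75),(325,45),(340,10),(350,0),(460,0),(475,30),(470,70),(430,100),(355,122)])
S=np.float32([(385,180),(395,150),(440,118),(520,108),(535,140),(525,200),(490,245),(450,264),(400,235),(388,205)])
W=np.float32([(480,200),(488,180),(518,150),(560,122),(900,0),(900,420),(560,242),(500,240)])
x=np.array([.8767,.481]);y=np.array([-.481,.8767])
def rect(c): return np.float32([c+a*.1*x+b*.04*y for a,b in [(1,1),(1,-1),(-1,-1),(-1,1)]])
for z in np.arange(0,.45,.04):
    I=None
    Ps=[np.float32([at_z(c,q,z)[:2] for q in Q]) for c,Q in ((t,T),(s,S))]
    if z<.3: Ps.append(np.float32([at_z(w,q,z)[:2] for q in W]))
    I=cv2.convexHull(Ps[0]);A=1
    for q in Ps[1:]:
        A,I=cv2.intersectConvexConvex(I,cv2.convexHull(q))
        if A<=0: break
    if A>0:
        B,_=cv2.intersectConvexConvex(cv2.convexHull(rect(np.array([.61,-.0386]))),I)
        I=I[:,0];print('%.2f'%z,'area %.4f'%A,'min',I.min(0),'meter-frame x min',((I-[.61,-.0386])@x).min(),'overlap',B)
E
```

```text
0.00 area 0.0272 min [ 0.851 -0.079] meter-frame x min 0.22401860027126078 overlap 0.0
0.04 area 0.0326 min [ 0.81 -0.08] meter-frame x min 0.18143043785355092 overlap 0.0
0.08 area 0.0355 min [ 0.772 -0.08 ] meter-frame x min 0.14111585597804788 overlap 0.0
0.12 area 0.0355 min [ 0.751 -0.08 ] meter-frame x min 0.12211203613392116 overlap 0.0
0.16 area 0.0348 min [ 0.737 -0.078] meter-frame x min 0.11343230648896696 overlap 0.0
0.20 area 0.0301 min [ 0.725 -0.077] meter-frame x min 0.10523296529910567 overlap 0.0
0.24 area 0.0167 min [ 0.717 -0.075] meter-frame x min 0.09703362052551509 overlap 0.0
0.28 area 0.0061 min [ 0.711 -0.073] meter-frame x min 0.0888342793356538 overlap 1.3350510926102288e-05
0.32 area 0.0353 min [ 0.707 -0.189] meter-frame x min 0.07355052291414739 overlap 0.0
0.36 area 0.0202 min [ 0.709 -0.171] meter-frame x min 0.06792056467494967 overlap 0.0
0.40 area 0.0053 min [ 0.718 -0.151] meter-frame x min 0.06647096775135995 overlap 0.0
```

Emit:
play_rows(moves=[[[0, 0, 0, 0, 0, -0.029], [10, 8, 0, 0, 0, 0], [20, 17, 0, 0, 0, 0], [20, 17, 0, 0, 0, 0], [18, 15, 0, 0, 0, 0]]])

```text
time_s: 13.35
position: [0.6082, -0.047, 0.2475]
tcp_rot: [[-0.48, 0.878, -0.0], [0.878, 0.48, 0.001], [0.001, 0.0, -1.0]]
force: [0.5, -0.3, -1.4]
opening: 0.461
grasp_force: 29.9
```

Emit:
play_rows(moves=[[[8, 7, 0, 0, 0, 0], [0, 0, 0, 0, 0, 0], [0, 0, 0, 0, 0, 0], [0, 0, 0, 0, 0, 0], [0, 0, 0, 0, 0, 0]]])

```text
time_s: 13.85
position: [0.6103, -0.0397, 0.2475]
tcp_rot: [[-0.478, 0.878, -0.0], [0.878, 0.478, -0.0], [-0.0, -0.0, -1.0]]
force: [0.4, -0.2, -1.5]
opening: 0.46
grasp_force: 29.9
```

```bash
python3 - <<'E'
from h import *
np.set_printoptions(precision=4,suppress=True)
P={n:bot.capture(n) for n in ['wrist','side','top']}
s=bot.read_state();R=np.array(s['tcp_rot']);print(s['time_s'],s['position'],np.degrees(np.arctan2(R[1,1],R[0,1])),R[2],s['force'],s['grasp_force'])
L=[]
for n in P:
    for r in bot.pinpoint(P[n],'tall_cell_mid')[:1]: L.append((P[n],r['centre']));print(n,np.round(r['centre'],1),round(r['confidence'],2),at_z(P[n],r['centre'],s['position'][2]-.026))
if len(L)>1: print(tri(L))
print('shift',R.T@(np.array([.6102,-.0386,.116])-s['position'])*1000)
E
```

```text
14.0 [ 0.6103 -0.0394  0.2476] 28.58400517151456 [-0.0001 -0.0001 -1.    ] [-0.6887 -0.4331 -1.2942] 29.92442403210749
wrist [274.  246.7] 0.9 [ 0.6106 -0.0401  0.2216]
side [348.2 205.3] 0.85 [ 0.6068 -0.0408  0.2216]
top [379.1 174.8] 0.82 [ 0.6105 -0.0431  0.2216]
[ 0.6094 -0.0411  0.2214]
shift [  0.7274   0.2736 131.5592]
```

Emit:
play_rows(moves=[[[1, 0.2, 8, 0, 0, 0], [0, 0, 12, 0, 0, 0], [0, 0, 12, 0, 0, 0], [0, 0, 12, 0, 0, 0], [0, 0, 12, 0, 0, 0]]])

```text
time_s: 14.65
position: [0.6097, -0.0375, 0.1899]
tcp_rot: [[-0.479, 0.878, -0.001], [0.878, 0.479, 0.0], [0.001, -0.001, -1.0]]
force: [0.3, -0.4, -2.4]
opening: 0.46
grasp_force: 29.9
```

Emit:
play_rows(moves=[[[0, 0, 6, 0, 0, 0], [0, 0, 3, 0, 0, 0], [0, 0, 0, 0, 0, 0], [0, 0, 0, 0, 0, 0]]])

```text
time_s: 15.05
position: [0.6105, -0.0377, 0.1829]
tcp_rot: [[-0.479, 0.878, 0.001], [0.878, 0.479, -0.0], [-0.001, 0.001, -1.0]]
force: [-0.1, -0.2, -1.0]
opening: 0.457
grasp_force: 29.9
```

```bash
python3 - <<'E'
from h import *
np.set_printoptions(precision=4,suppress=True)
P={n:bot.capture(n) for n in ['wrist','side','top']}
s=bot.read_state();R=np.array(s['tcp_rot']);print(s['time_s'],s['position'],np.degrees(np.arctan2(R[1,1],R[0,1])),R[2],s['force'],s['grasp_force'])
L=[]
for n in P:
    for r in bot.pinpoint(P[n],'tall_cell_mid')[:1]: L.append((P[n],r['centre']));print(n,np.round(r['centre'],1),round(r['confidence'],2),at_z(P[n],r['centre'],s['position'][2]-.026))
if len(L)>1: print(tri(L))
print('shift',R.T@(np.array([.6102,-.0386,.116])-s['position'])*1000)
cv2.imwrite('pics/d.png',np.hstack([cv2.resize(P['side']['image'][170:310,270:410],(400,400),interpolation=cv2.INTER_CUBIC),cv2.resize(P['wrist']['image'][20:320,130:430],(400,400))]))
E
```

```text
15.2 [ 0.6105 -0.0377  0.1832] 28.64943912023725 [-0.001  0.001 -1.   ] [ 1.2563  0.3191 -1.9702] 29.924482521905134
wrist [273.1 248.8] 0.72 [ 0.6109 -0.0394  0.1572]
side [344.3 230.7] 0.61 [ 0.6082 -0.0374  0.1572]
top [374.4 179.4] 0.48 [ 0.6107 -0.0488  0.1572]
[ 0.6088 -0.0422  0.1608]
shift [-0.5567 -0.7475 67.2125]
```

View pics/d.png

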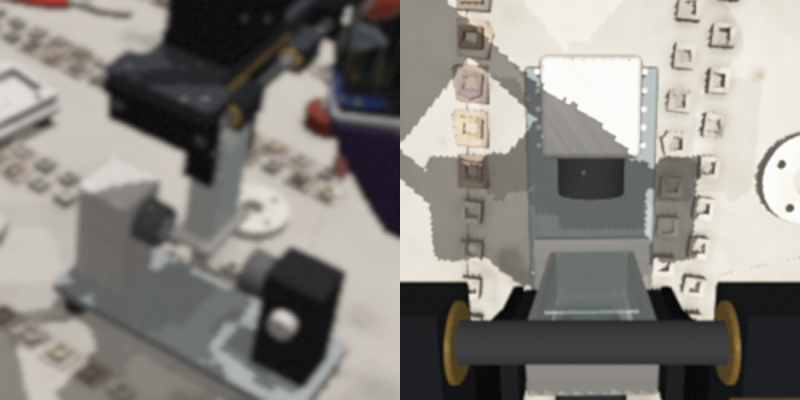

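The side crop shows the cell hanging above the gap, at about (212,190) between the barrels. In the wrist crop the barrel centre is at column 591 and the foot centre at 592, so they line up. I continue down.

Emit:
play_rows(moves=[[[-0.5, -0.6, 5, 0, 0, 0], [0, 0, 8, 0, 0, 0], [0, 0, 8, 0, 0, 0], [0, 0, 8, 0, 0, 0], [0, 0, 8, 0, 0, 0]]])

```text
time_s: 15.85
position: [0.6095, -0.0383, 0.1444]
tcp_rot: [[-0.479, 0.878, -0.001], [0.878, 0.479, 0.0], [0.001, -0.001, -1.0]]
force: [0.7, 0.2, -1.7]
opening: 0.455
grasp_force: 29.9
```

Emit:
play_rows(moves=[[[0, 0, 8, 0, 0, 0], [0, 0, 8, 0, 0, 0], [0, 0, 7, 0, 0, 0], [0, 0, 5, 0, 0, 0], [0, 0, 2, 0, 0, 0]]])

```text
time_s: 16.35
position: [0.6095, -0.0383, 0.1148]
tcp_rot: [[-0.479, 0.878, -0.001], [0.878, 0.479, 0.0], [0.001, -0.001, -1.0]]
force: [0.1, 0.6, -1.9]
opening: 0.456
grasp_force: 29.9
```

Emit:
play_rows(moves=[[[0, 0, 0, 0, 0, 0], [0, 0, 0, 0, 0, 0], [0, 0, 0, 0, 0, 0], [0, 0, 0, 0, 0, 0], [0, 0, 0, 0, 0, 0]]])

```text
time_s: 16.85
position: [0.6099, -0.0384, 0.1158]
tcp_rot: [[-0.479, 0.878, 0.0], [0.878, 0.479, -0.0], [-0.0, 0.0, -1.0]]
force: [0.1, -0.4, -2.0]
opening: 0.46
grasp_force: 29.9
```

Emit:
play_rows(moves=[[[0, 0, 0, 0, 0, 0], [0, 0, 0, 0, 0, 0], [0, 0, 0, 0, 0, 0], [0, 0, 0, 0, 0, 0], [0, 0, 0, 0, 0, 0]]])

```text
time_s: 17.35
position: [0.6098, -0.0383, 0.1155]
tcp_rot: [[-0.479, 0.878, -0.0], [0.878, 0.479, 0.0], [0.0, -0.0, -1.0]]
force: [0.3, -0.4, -2.7]
opening: 0.456
grasp_force: 29.9
```

```bash
python3 - <<'E'
from h import *
np.set_printoptions(precision=4,suppress=True)
P={n:bot.capture(n) for n in ['wrist','side']}
s=bot.read_state();R=np.array(s['tcp_rot']);print(s['time_s'],s['position'],np.degrees(np.arctan2(R[1,1],R[0,1])),R[2],s['force'],s['grasp_force'],s['qvel'])
L=[]
for n in P:
    for r in bot.pinpoint(P[n],'tall_cell_mid')[:1]: L.append((P[n],r['centre']));print(n,np.round(r['centre'],1),round(r['confidence'],2),at_z(P[n],r['centre'],s['position'][2]-.026))
if len(L)>1: print(tri(L))
print('shift',R.T@(np.array([.6102,-.0386,.116])-s['position'])*1000)
cv2.imwrite('pics/e.png',np.hstack([cv2.resize(P['side']['image'][190:310,280:400],(400,400),interpolation=cv2.INTER_CUBIC),cv2.resize(P['wrist']['image'][20:320,130:430],(400,400))]))
E
```

```text
17.45 [ 0.6098 -0.0384  0.1155] 28.646891833874566 [-0. -0. -1.] [ 0.6202  0.2436 -1.2185] 29.92428750132838 [-0.1182 -0.058  -0.1983  0.02    0.0631 -0.0484]
wrist [275.2 246.9] 0.91 [ 0.6107 -0.0386  0.0895]
side [342.8 260.4] 0.84 [ 0.6055 -0.05    0.0895]
[ 0.6121 -0.0416  0.08  ]
shift [-0.3979  0.2379 -0.4565]
```

View pics/e.png

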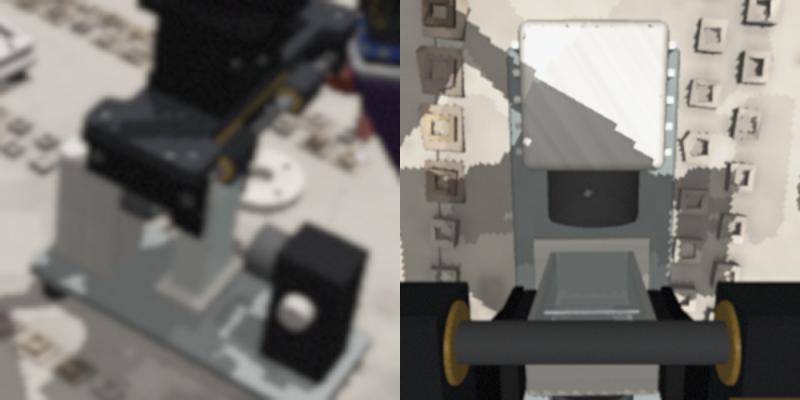

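The pictures show the cell upright in the gap, clear of both barrels, and centred on the lamp barrel (wrist crop columns 593 and 592). The arm is still, so I hand in.

```bash
python3 -c "
from rig import bot
print(bot.hand_in())"
```

```text
the job is handed in; nothing more can be done
None
```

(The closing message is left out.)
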